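Set the spine label of a book in the labelling jig

TASK

Slide the leather-bound book over the bed of the labelling jig until its short edge lies along the long wooden fence and its spine is pressed against the steel end stop, pushing the sprung brass pad in all the way, and hold it pressed there, square and steady, for at least three seconds so that the spine label sets. Then let go and leave the book lying flat and square along the fence, near the stop. Do not disturb the brass weight on the bed or the other things on the table.

Things in the scene. Friction and masses are not known exactly. Their poses are not given: they have to be found in the camera images.
- jig: Labelling jig, fixed to the table: a plywood bed 270 mm (x) by 400 mm (y), 15 mm thick; origin under the bed's centre, on the table. Its long fence, a light wood strip 20 mm thick and 35 mm high above the bed, stands along the +x side: its inner face is at x = +115 mm and it runs from y = -200 to +160 mm. The end stop is at the +y end. The jig may stand turned about the vertical.
- stop: Steel end stop of the jig, fixed: two dark steel blocks 37 mm wide, 25 mm deep, 36 mm high above the bed, centred at x = -12.5 and +92.5 mm in the jig's frame, joined by a bar behind them. Their faces look to the jig's -y and lie at jig y = +150 mm. Same axes as the jig; origin at the jig's x = 0, y = 0, on the bed's top (15 mm up).
- corner (a point): Point in the inner corner of the jig where the plane of the fence face meets the plane of the stop faces, on the bed's top: jig x = 115, y = 150, z = 15 mm; axes as the jig's. The book is home when its end edge lies on the plane x = 0 and its spine on the plane y = 0 of this point.
- pad (a joint): Travel of the sprung brass pad between the two stop blocks, m: 0 sprung out (its face 14 mm in front of the stop faces), 0.014 pushed in flush with the stop faces. The spring needs about 3 N to start and 7 N when flush; friction under the book comes on top.
- pad_face (a point): Centre of the brass pad's face (56 mm wide, 22 mm high, looking to the jig's -y), at jig x = 40 mm, 30 mm above the table; moves with the pad along the jig's +y. It meets the middle of the spine when the book lies along the fence.
- book: Brown leather-bound hardback lying flat on the bed, about 0.45 kg, 150 mm along its x (head to tail), 105 mm along its y (spine to fore edge), 28 mm thick. Origin at the centre of its underside; the spine, with a dark label at its middle, faces its +y, the fore edge its -y. Thin brass lines frame the cover. Too wide to grasp lying flat: push it by its edges.
- weight: Round brass weight with a knob, 40 mm across, 48 mm high, loose on the bed near the end stop, on the side away from the fence; origin at its underside. To be left alone.
- glue_jar: Jar 70 mm across, 85 mm high, right of the jig; origin at its underside. To be left alone.
- brush: Brush 180 mm long lying along its x, right of the jig; to be left alone.
- folder: White bone folder 150 x 22 x 6 mm lying left of the jig; to be left alone.
- cup: Terracotta cup 72 mm across, 95 mm high, left of the jig; to be left alone.
Things that resemble listed ones, but are neither listed nor needed, are in the scene too. Leave any green or turquoise look-alike of the book alone.

How it is judged:
By the outcome, as a careful person would: the job done as asked, in the order asked, and still so for the second after the job is handed in, with the robot touching nothing.
It also fails if it takes over 64 s, if anything falls off the work surface, if the arm or the gripper's body presses on something with over 40 N, if the wrist force passes 120 N, or if a joint passes its speed limit or range.

ROBOT

A 6-joint arm with a two-finger parallel gripper is mounted at the origin on the work surface. World frame = base frame: x ahead of the robot, y to its left, z up, the work surface at z = 0. Lengths are in m, angles in rad, forces in N, time in s.
With the tool pointing down it reaches from about 0.3 to 1 m from the base axis. Payload 5.1 kg.
Tool frame: the origin (TCP) lies midway between the tips of the shut fingers; the grasp point (between the pads) lies 19 mm behind it; z points along the fingers, x is the direction in which the jaws open and shut, and the axes are right-handed (so a half turn about z gives the same grasp; the last joint's range is limited). The gripper opens to 95 mm and grips with 3 to 60 N. Pads are 20 mm wide; open, the fingers measure 119 mm over their backs; the gripper's body (75 mm by 180 mm) begins 59 mm behind the grasp point.
Start: joints at [-1.332, 0.124, 1.65, -0, 1.367, -0.083], TCP at [0.206, -0.617, 0.215] pointing down, gripper open.
Joint ranges: [-2.61, 2.61], [-1.02, 2.33], [0.03, 2.71], [-1.35, 4.49], [0.32, 2.68], [-2.91, 2.91]. Speed limits (rad/s): [2.57, 2.57, 3.14, 3.14, 3.14, 3.14].

INTERFACE

Orientations are given as a unit quaternion [x, y, z, w].
In Python, from bench import bot gives the robot as it stands.
- The arm moves only by the shell command python3 -m inch 'ROWS' [FORCE]. ROWS is JSON, a list of rows, each an object of numbers: "dx", "dy", "dz": the shift along the world's x, y, z in cm; "wx", "wy", "wz": the turn, a rotation vector about the world's x, y, z in rad; "grip": the opening, from 0 (shut) to 1 (fully open). In form: [{"dx": .., "dy": .., "dz": .., "wx": .., "wy": .., "wz": .., "grip": ..}, ...]. A call has exactly 8 rows; each row shifts and turns the commanded pose from where the row before left it; what a row does not reach is not made up. A row lasts 1/8 s, in which the tool goes at most 62.5 mm and 10.7 degrees, less where a joint would pass 70% of its speed; a pose out of reach is approached as far as the arm can. A call with a gripper value outside its range is refused whole. The fingers move at their own pace and stop on an object; FORCE is the grip in N (left out, the last holds). Time passes only in rows, so rows that do not move let the fingers close, or fill a call up. It gives the time, the measured TCP pose, the force and the opening at its end, in the units of the state.
- bot.get_state(): the state, without advancing time (a new reading comes with each control period).
- bot.capture(name): name is "side" or "top" or "wrist"; returns (picture, depth): 400x640x3 uint8, blue, green, red; 400x640 float32, m along the optical axis (not along the pixel's ray), 0 where there is no reading.
- bot.camera_model(name): a dict with "mtx" (3x3 intrinsics, pixels), "R" (3x3) and "t" (3): a world point X has camera coordinates R X + t; the wrist camera has in their place "tool_from_camera" (4x4, takes a point from camera to tool coordinates, whose origin is the TCP and whose axes are the tool frame's). Camera axes: x right, y down, z forward; pixel columns grow to the right and rows downward; lengths in m; the calibration is good to about 2 mm. A picture is of the moment at which its call begins: read the wrist's pose just before it. camera_model takes no time and is no camera call.
- bot.job_done(): hands the job in, once; it reports no verdict.
Trained networks look in the newest picture that a camera, given by its name, has taken for a name from the list of things; names that differ only in an ending like _2 or _b are one class to them, and where a whole thing is asked for, a point or a joint stands for the part that bears it (a point fixed in the world has none). Each returns a list of dicts, best first, with "confidence" (0 to 1); they miss things now and then, are a little off and sometimes report something else, mostly with a low value. They report only what shows in the picture. A call takes as long as a camera call. They do not tell look-alikes from the thing itself.
- bot.find_in(thing, camera): "extent" ([centre column, centre row, width, height] in pixels, round what is visible of it).
- bot.tip_of(thing, camera): "uv" ([column, row] in pixels: a listed point, or the origin of a listed thing).
The state is a dict: "time": time; "joint_positions": joint angles; "joint_vel": joint speeds; "joint_torque": joint torques, N m; "eef_pos": TCP position; "orientation": TCP orientation; "force": force on the tool from outside, world axes, zero at the start; "wrist_torque": the same for the moment, N m; "grip_width": opening from 0.0 (shut) to 1.0 (fully open).
Only numpy, scipy, OpenCV 4.12 (cv2) and the standard library are available. Lean on these libraries where they do the work, as an engineer would, in place of code of your own. Each camera call takes 0.05 s, during which the arm holds its last target. There are 200 camera calls.

## Working session

There is one attempt and no reset: what is moved stays moved. The work goes in short steps, Python scripts to look and compute and a shell command to move; the robot and the scene stay as the last step left them, time stands still between calls to the robot, and variables do not carry over. Pictures are saved under pics/ and viewed, about 8 in all and at most 12, crops included, and the job is handed in when it is done.

```bash
ls; mkdir -p pics
cat > h.py <<'E'
import numpy as np,cv2
from bench import bot
def ray(cam,u,v,z):
    m=bot.camera_model(cam);K=np.array(m["mtx"]);R=np.array(m["R"]);t=np.array(m["t"])
    d=R.T@np.linalg.solve(K,[u,v,1.]);c=-R.T@t
    return c+d*(z-c[2])/d[2]
def proj(cam,X):
    m=bot.camera_model(cam);p=np.array(m["R"])@np.array(X)+np.array(m["t"]);p=np.array(m["mtx"])@p
    return p[:2]/p[2]
E
python3 - <<'E'
from h import *
for c in["top","side"]:
    p,d=bot.capture(c);cv2.imwrite(f"pics/{c}0.png",p);np.save(f"{c}d0.npy",d)
    for n in["book","jig","stop","corner","pad_face","weight"]:
        r=bot.tip_of(n,c); print(c,n,[(np.round(x["uv"]).tolist(),round(x["confidence"],2)) for x in r[:3]])
    for n in["book"]:print([(np.round(x["extent"]).tolist(),round(x["confidence"],2)) for x in bot.find_in(n,c)[:3]])
print(bot.get_state())
E
```

```text
pics
top book [([362.0, 177.0], 0.84), ([406.0, 275.0], 0.72), ([209.0, 119.0], 0.63)]
top jig [([331.0, 175.0], 0.94)]
top stop []
top corner [([272.0, 151.0], 0.79)]
top pad_face [([284.0, 177.0], 0.65), ([208.0, 232.0], 0.18)]
top weight [([304.0, 222.0], 0.68)]
[([256.0, 279.0, 46.0, 54.0], 0.95), ([409.0, 280.0, 66.0, 54.0], 0.89), ([362.0, 176.0, 51.0, 56.0], 0.85)]
side book [([163.0, 328.0], 0.9), ([299.0, 193.0], 0.88), ([391.0, 317.0], 0.65)]
side jig [([291.0, 221.0], 0.79)]
side stop []
side corner [([242.0, 258.0], 0.78)]
side pad_face [([272.0, 251.0], 0.54)]
side weight [([326.0, 245.0], 0.57)]
[([301.0, 190.0, 57.0, 38.0], 0.77), ([395.0, 316.0, 83.0, 66.0], 0.77), ([162.0, 326.0, 76.0, 65.0], 0.73)]
{'time': 0.8, 'joint_positions': array([-1.33161676e+00,  1.23772299e-01,  1.65028164e+00, -5.72434553e-06,
        1.36749114e+00, -8.25572094e-02]), 'joint_vel': array([ 0.00037851,  0.00022107,  0.00046405, -0.00160379, -0.00166978,
        0.00034849]), 'joint_torque': array([-6.90541347e-04, -4.17531145e+01, -3.60208261e+01,  7.75181805e-02,
        4.28371481e-02, -2.86695399e-05]), 'eef_pos': array([ 0.20553661, -0.61664708,  0.21468502]), 'orientation': array([ 8.11238495e-01, -5.84715404e-01,  1.62625583e-05,  1.75831918e-05]), 'force': array([-0.10227197,  0.68603906,  0.33723617]), 'wrist_torque': array([-0.00511677, -0.03220265,  0.02993549]), 'grip_width': 0.9983747490268908}
```

View pics/top0.png

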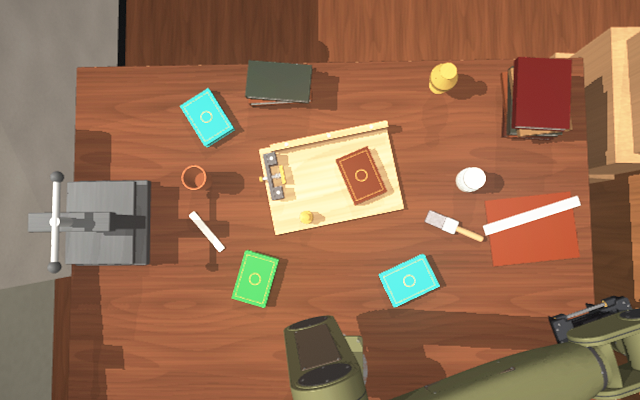

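View pics/side0.png

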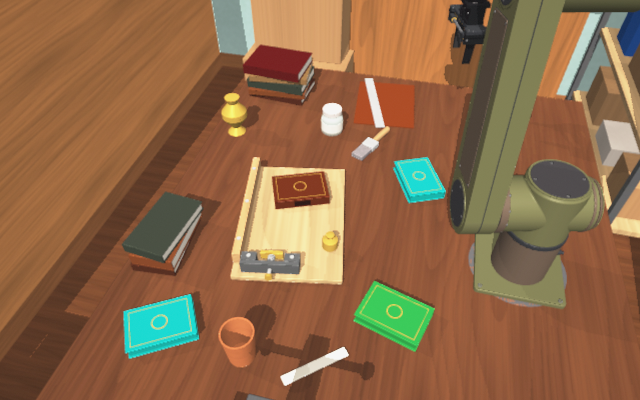

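The top view shows the jig (corner near px 272,151), fence upper edge, stop on the left, the brown book at (362,176), and the weight at (306,217). The green and turquoise books are the look-alikes.

Run:
```python
from h import *
np.set_printoptions(precision=4,suppress=True)
for n,uv,z in[("corner",(272,151),.015),("jig",(331,175),.0),("weight",(304,222),.015),("padface",(284,177),.03),("bookorg",(362,177),.015),
 ("bedSW(-x,+y)",(276,234),.015),("bed -x,-y",(404,208),.015),("fence end",(387,123),.05),("fence other",(270,148),.05)]: print(n,ray("top",*uv,z))
for n,uv,z in[("corner",(242,258),.015),("jig",(291,221),0),("weight",(326,245),.015),("padface",(272,251),.03),("book",(299,193),.015),("bed-x+y",(343,283),.015),("bed -x,-y",(345,170),.015)]: print("side",n,ray("side",*uv,z))
p=cv2.imread("pics/top0.png");h=cv2.cvtColor(p,cv2.COLOR_BGR2HSV)
m=np.zeros(p.shape[:2],np.uint8);m[140:212,328:395]=1
v=(h[...,2]<150).astype(np.uint8)*m
v=cv2.morphologyEx(v,cv2.MORPH_CLOSE,np.ones((7,7)));n,l,s,c=cv2.connectedComponentsWithStats(v);k=1+s[1:,4].argmax()
cs,_=cv2.findContours((l==k).astype(np.uint8),0,2);r=cv2.minAreaRect(cs[0]);b=cv2.boxPoints(r);print(b)
q=np.array([ray("top",*x,.043) for x in b]);print(q,q.mean(0),[np.linalg.norm(q[i]-q[i-1]) for i in range(4)])
d=np.load("topd0.npy");print(d[176,362],d[205,350],d[300,200]);m=bot.camera_model("top");print(-np.array(m["R"]).T@np.array(m["t"]));print(bot.camera_model("wrist"))
```

```text
corner [0.6659 0.1692 0.015 ]
jig [ 0.5909 -0.0122  0.    ]
weight [0.446  0.0713 0.015 ]
padface [0.5831 0.1304 0.03  ]
bookorg [ 0.582  -0.1072  0.015 ]
bedSW(-x,+y) [0.4101 0.1571 0.015 ]
bed -x,-y [ 0.4859 -0.2333  0.015 ]
fence end [ 0.7402 -0.1824  0.05  ]
fence other [0.6692 0.1702 0.05  ]
side corner [0.6629 0.1524 0.015 ]
side jig [ 0.5837 -0.0083  0.    ]
side weight [0.4699 0.062  0.015 ]
side padface [0.5925 0.1245 0.03  ]
side book [ 0.5871 -0.1028  0.015 ]
side bed-x+y [0.404 0.165 0.015]
side bed -x,-y [ 0.4811 -0.2284  0.015 ]
[[389.5219 140.1024]
 [391.9805 139.5756]
 [396.4585 160.4732]
 [394.     161.    ]]
[[ 0.6896 -0.1898  0.043 ]
 [ 0.6911 -0.1972  0.043 ]
 [ 0.6276 -0.2095  0.043 ]
 [ 0.6261 -0.2021  0.043 ]] [ 0.6586 -0.1997  0.043 ] [np.float64(0.06466476681555165), np.float64(0.007547109215006551), np.float64(0.06465954435052716), np.float64(0.007522542194875262)]
1.3655683 1.3857478 1.3997586
[ 0.4339 -0.0304  1.4052]
{'mtx': array([[334.5111,   0.    , 315.9166],
       [  0.    , 334.5111, 199.7483],
       [  0.    ,   0.    ,   1.    ]]), 'tool_from_camera': array([[ 1.    ,  0.0007, -0.0006,  0.0002],
       [-0.0005,  0.9584,  0.2855, -0.0818],
       [ 0.0008, -0.2855,  0.9584, -0.1686],
       [ 0.    ,  0.    ,  0.    ,  1.    ]])}
```

```bash
python3 -m inch '[{"dz":2,"dy":2},{"dz":2,"dx":2,"dy":4},{"dz":2,"dx":2.5,"dy":4},{"dz":2,"dx":2.5,"dy":4.2},{"dz":1,"dx":2.5,"dy":4.2},{"dx":2.5,"dy":4.2,"wz":-0.03},{"dx":2.5,"dy":4.2,"wz":-0.03},{"dx":2.5,"dy":4.2,"wz":-0.03}]'
python3 -m inch '[{"dx":2.5,"dy":4.2,"wz":-0.03},{"dx":2.5,"dy":4.2,"wz":-0.01},{"dx":2.5,"dy":4.2},{"dx":2.5,"dy":4.2},{"dx":2.5,"dy":4.2},{"dx":2.5,"dy":4.2},{"dx":2.5,"dy":4.2},{"dx":2.5}]'
python3 -m inch '[{"dx":3},{"dx":2.5,"dy":1},{},{},{},{},{},{}]'
python3 - <<'E'
from h import *
s=bot.get_state();p,d=bot.capture("wrist");cv2.imwrite("pics/w1.png",p);np.save("w1d.npy",d);np.savez("w1s.npz",p=s["eef_pos"],q=s["orientation"]);print(s["eef_pos"],s["orientation"],s["time"])
for n in["book","jig","corner","pad_face","weight"]: print(n,[(np.round(x["uv"],1).tolist(),round(x["confidence"],2)) for x in bot.tip_of(n,"wrist")[:2]])
E
```

```text
[ 0.20553661 -0.61664708  0.21468502] [ 8.11238495e-01 -5.84715404e-01  1.62625583e-05  1.75831918e-05] 0.8
book []
jig []
corner []
pad_face []
weight []invalid input at $[0]: expected keys dx, dy, dz, wx, wy, wz, grip
invalid input at $[0]: expected keys dx, dy, dz, wx, wy, wz, grip
invalid input at $[0]: expected keys dx, dy, dz, wx, wy, wz, grip
```

View pics/w1.png

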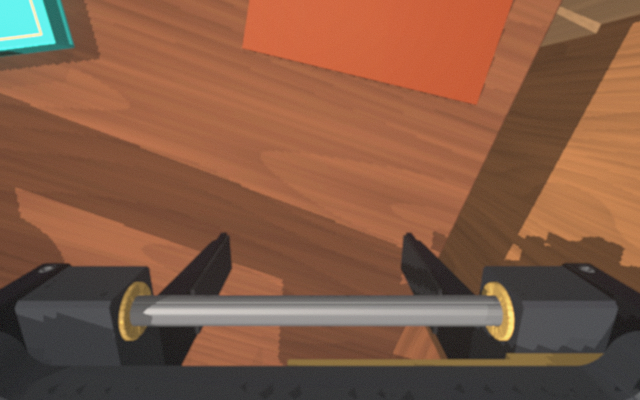

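```bash
python3 -m inch '[{"dx":1,"dy":2,"dz":2,"wx":0,"wy":0,"wz":0,"grip":1},{"dx":2,"dy":3.9,"dz":2,"wx":0,"wy":0,"wz":0,"grip":1},{"dx":2,"dy":3.9,"dz":2,"wx":0,"wy":0,"wz":-0.03,"grip":1},{"dx":2,"dy":3.9,"dz":2,"wx":0,"wy":0,"wz":-0.03,"grip":1},{"dx":2,"dy":3.9,"dz":2,"wx":0,"wy":0,"wz":-0.03,"grip":1},{"dx":2,"dy":3.9,"dz":2,"wx":0,"wy":0,"wz":-0.03,"grip":1},{"dx":2,"dy":3.9,"dz":1,"wx":0,"wy":0,"wz":-0.01,"grip":1},{"dx":2,"dy":3.9,"dz":0,"wx":0,"wy":0,"wz":0,"grip":1}]' && python3 -m inch '[{"dx":2,"dy":3.9,"dz":0,"wx":0,"wy":0,"wz":0,"grip":0.7},{"dx":2,"dy":3.9,"dz":0,"wx":0,"wy":0,"wz":0,"grip":0.7},{"dx":2,"dy":3.9,"dz":0,"wx":0,"wy":0,"wz":0,"grip":0.7},{"dx":2,"dy":3.9,"dz":0,"wx":0,"wy":0,"wz":0,"grip":0.7},{"dx":2.5,"dy":3.9,"dz":0,"wx":0,"wy":0,"wz":0,"grip":0.7},{"dx":2.5,"dy":3.9,"dz":0,"wx":0,"wy":0,"wz":0,"grip":0.7},{"dx":2.5,"dy":3.9,"dz":0,"wx":0,"wy":0,"wz":0,"grip":0.7},{"dx":2,"dy":3.9,"dz":0,"wx":0,"wy":0,"wz":0,"grip":0.7}]' && python3 -m inch '[{"dx":0,"dy":0,"dz":0,"wx":0,"wy":0,"wz":0,"grip":0.7},{"dx":0,"dy":0,"dz":0,"wx":0,"wy":0,"wz":0,"grip":0.7},{"dx":0,"dy":0,"dz":0,"wx":0,"wy":0,"wz":0,"grip":0.7},{"dx":0,"dy":0,"dz":0,"wx":0,"wy":0,"wz":0,"grip":0.7},{"dx":0,"dy":0,"dz":0,"wx":0,"wy":0,"wz":0,"grip":0.7},{"dx":0,"dy":0,"dz":0,"wx":0,"wy":0,"wz":0,"grip":0.7},{"dx":0,"dy":0,"dz":0,"wx":0,"wy":0,"wz":0,"grip":0.7},{"dx":0,"dy":0,"dz":0,"wx":0,"wy":0,"wz":0,"grip":0.7}]'
python3 - <<'E'
from h import *
s=bot.get_state();p,d=bot.capture("wrist");cv2.imwrite("pics/w2.png",p);np.save("w2d.npy",d);np.savez("w2s.npz",p=s["eef_pos"],q=s["orientation"]);print(s["eef_pos"],s["orientation"],s["time"],s["force"])
for n in["book","jig","corner","pad_face","weight"]: print(n,[(np.round(x["uv"],1).tolist(),round(x["confidence"],2)) for x in bot.tip_of(n,"wrist")[:2]])
E
```

```text
time: 2.1
eef_pos: [0.3563, -0.3226, 0.3463]
orientation: [0.771, -0.636, 0.001, 0.0]
force: [1.0, 0.2, -0.9]
grip_width: 0.999
time: 3.1
eef_pos: [0.5312, -0.0102, 0.3447]
orientation: [0.772, -0.636, 0.0, -0.0]
force: [0.1, -0.5, 0.5]
grip_width: 0.699
time: 4.1
eef_pos: [0.5305, -0.0116, 0.3446]
orientation: [0.772, -0.636, -0.0, 0.0]
force: [-0.3, 0.3, 0.1]
grip_width: 0.702
[ 0.53054211 -0.01163414  0.34461889] [ 7.71564706e-01 -6.36150849e-01 -4.11711859e-05  1.74912949e-05] 4.1 [-0.34825638  0.31153168  0.10605053]
book [([159.5, 272.1], 0.95), ([383.6, 129.6], 0.66)]
jig [([322.1, 123.9], 0.85), ([381.4, 131.5], 0.2)]
corner [([211.2, 40.1], 0.98), ([324.7, 123.9], 0.39)]
pad_face [([225.3, 96.3], 0.91)]
weight [([261.3, 192.7], 0.87)]
```

View pics/w2.png

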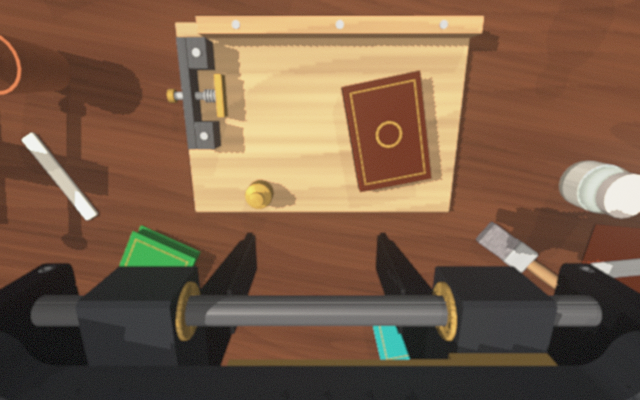

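The wrist view is clear. The fence runs along the top (rows 15–38), the stop and pad are at left (205–225, 40–148), the weight is at (259,193), and the book's corners are (342,88),(418,71),(432,178),(359,191).

```bash
cat >> h.py <<'E'
from scipy.spatial.transform import Rotation as Ro
def wray(pos,q,u,v,z):
    m=bot.camera_model("wrist");T=np.array(m["tool_from_camera"]);R=Ro.from_quat(q).as_matrix()
    d=R@T[:3,:3]@np.linalg.solve(np.array(m["mtx"]),[u,v,1.]);c=R@T[:3,3]+pos
    return c+d*(z-c[2])/d[2]
def jig(X,o,a):
    c,s=np.cos(a),np.sin(a);r=np.array(X)[:2]-o;return np.array([c*r[0]+s*r[1],-s*r[0]+c*r[1]])
E
python3 - <<'E'
from h import *
np.set_printoptions(precision=4,suppress=True)
s=np.load("w2s.npz");g=lambda u,v,z:wray(s["p"],s["q"],u,v,z)
D={"corner":(211,40,.015),"padface":(225.3,96.3,.03),"weight":(261.3,192.7,.015),"org":(322.1,123.9,0),"A(-135,200)":(195,212,.015),"B(-135,-200)":(450,212,.015),"fence in end":(483,31,.05),"blk1 (-31,150)":(220,148,.051)}
for k,v in D.items():print(k,g(*v))
A=g(*D["A(-135,200)"]);B=g(*D["B(-135,-200)"]);e=A-B;a=np.arctan2(-e[0],e[1]);print("len",np.linalg.norm(e),"yaw",a)
ax=np.array([np.cos(a),np.sin(a)]);o=(A+B)[:2]/2+.135*ax;print("origin",o)
for k,v in D.items():print(k,jig(g(*v),o,a))
b=np.array([g(u,v,.043) for u,v in[(342,88),(418,71),(432,178),(359,191)]])
print("book",b.mean(0),[np.linalg.norm(b[i]-b[i-1]) for i in range(4)],"jig corners",[jig(x,o,a) for x in b],jig(b.mean(0),o,a))
E
```

```text
corner [0.6604 0.1594 0.015 ]
padface [0.5918 0.128  0.03  ]
weight [0.46   0.0609 0.015 ]
org [ 0.5789 -0.0114  0.    ]
A(-135,200) [0.4089 0.1586 0.015 ]
B(-135,-200) [ 0.4856 -0.2347  0.015 ]
fence in end [ 0.7325 -0.1858  0.05  ]
blk1 (-31,150) [0.5233 0.1219 0.051 ]
len 0.40069496994171905 yaw 0.19253977685810797
origin [ 0.5798 -0.0122]
corner [0.112 0.153]
padface [0.0386 0.1353]
weight [-0.1035  0.0946]
org [-0.0007  0.001 ]
A(-135,200) [-0.135   0.2003]
B(-135,-200) [-0.135  -0.2003]
fence in end [ 0.1166 -0.1996]
blk1 (-31,150) [-0.0297  0.1425]
book [ 0.5851 -0.1023  0.043 ] [np.float64(0.14497094026855048), np.float64(0.1017467612413648), np.float64(0.1477556311779976), np.float64(0.1060796839979465)] jig corners [array([ 0.049 , -0.0246]), array([ 0.0702, -0.1241]), array([-0.0739, -0.1568]), array([-0.0933, -0.0525])] [-0.012  -0.0895]
```

```bash
python3 -m inch '[{"dx":-1,"dy":-2,"dz":-3,"wx":0,"wy":0,"wz":0,"grip":0.55},{"dx":-1,"dy":-2,"dz":-3,"wx":0,"wy":0,"wz":0,"grip":0.55},{"dx":-1,"dy":-2,"dz":-3,"wx":0,"wy":0,"wz":0,"grip":0.55},{"dx":-1,"dy":-2,"dz":-3,"wx":0,"wy":0,"wz":0,"grip":0.55},{"dx":-1,"dy":-2,"dz":-3,"wx":0,"wy":0,"wz":0,"grip":0.55},{"dx":0,"dy":-1.7,"dz":-3,"wx":0,"wy":0,"wz":0,"grip":0.55},{"dx":0,"dy":0,"dz":-3,"wx":0,"wy":0,"wz":0,"grip":0.55},{"dx":0,"dy":0,"dz":-3,"wx":0,"wy":0,"wz":0,"grip":0.55}]' && python3 -m inch '[{"dx":0,"dy":0,"dz":-2.5,"wx":0,"wy":0,"wz":0,"grip":0.55},{"dx":0,"dy":0,"dz":-2.5,"wx":0,"wy":0,"wz":0,"grip":0.55},{"dx":0,"dy":0,"dz":-1.5,"wx":0,"wy":0,"wz":0,"grip":0.55},{"dx":0,"dy":0,"dz":-1,"wx":0,"wy":0,"wz":0,"grip":0.55},{"dx":0,"dy":0,"dz":-0.5,"wx":0,"wy":0,"wz":0,"grip":0.55},{"dx":0,"dy":0,"dz":0,"wx":0,"wy":0,"wz":0,"grip":0.55},{"dx":0,"dy":0,"dz":0,"wx":0,"wy":0,"wz":0,"grip":0.55},{"dx":0,"dy":0,"dz":0,"wx":0,"wy":0,"wz":0,"grip":0.55}]'
python3 - <<'E'
from h import *
print(jig(bot.get_state()["eef_pos"],np.array([.5798,-.0122]),.1925))
E
```

```text
time: 5.4
eef_pos: [0.4805, -0.129, 0.1038]
orientation: [0.771, -0.636, 0.0, -0.0]
force: [0.5, -0.1, -0.8]
grip_width: 0.552
time: 6.4
eef_pos: [0.481, -0.1288, 0.0253]
orientation: [0.772, -0.636, 0.001, -0.0]
force: [1.0, 0.2, 0.2]
grip_width: 0.55
[-0.11926492 -0.09557383]
```

```bash
python3 -m inch '[{"dx":0.8,"dy":0.16,"dz":-0.1,"wx":0,"wy":0,"wz":0,"grip":0.55},{"dx":0.8,"dy":0.16,"dz":0,"wx":0,"wy":0,"wz":0,"grip":0.55},{"dx":0.8,"dy":0.16,"dz":0,"wx":0,"wy":0,"wz":0,"grip":0.55},{"dx":0.8,"dy":0.16,"dz":0,"wx":0,"wy":0,"wz":0,"grip":0.55},{"dx":0.8,"dy":0.16,"dz":0,"wx":0,"wy":0,"wz":0,"grip":0.55},{"dx":0.8,"dy":0.16,"dz":0,"wx":0,"wy":0,"wz":0,"grip":0.55},{"dx":0.6,"dy":0.12,"dz":0,"wx":0,"wy":0,"wz":0,"grip":0.55},{"dx":0.5,"dy":0.1,"dz":0,"wx":0,"wy":0,"wz":0,"grip":0.55}]' && python3 -m inch '[{"dx":0.2,"dy":0.04,"dz":0,"wx":0,"wy":0,"wz":0,"grip":0.55},{"dx":0.2,"dy":0.04,"dz":0,"wx":0,"wy":0,"wz":0,"grip":0.55},{"dx":0.2,"dy":0.04,"dz":0,"wx":0,"wy":0,"wz":0,"grip":0.55},{"dx":0.1,"dy":0.02,"dz":0,"wx":0,"wy":0,"wz":0,"grip":0.55},{"dx":0.1,"dy":0.02,"dz":0,"wx":0,"wy":0,"wz":0,"grip":0.55},{"dx":0,"dy":0,"dz":0,"wx":0,"wy":0,"wz":0,"grip":0.55},{"dx":0,"dy":0,"dz":0,"wx":0,"wy":0,"wz":0,"grip":0.55},{"dx":0,"dy":0,"dz":0,"wx":0,"wy":0,"wz":0,"grip":0.55}]'
python3 - <<'E'
from h import *
print(jig(bot.get_state()["eef_pos"],np.array([.5798,-.0122]),.1925))
for c in["top","wrist"]:
    p,d=bot.capture(c);cv2.imwrite(f"pics/{c}3.png",p)
a=cv2.imread("pics/top3.png")[100:260,230:430];b=cv2.imread("pics/wrist3.png")[:300]
cv2.imwrite("pics/c3.png",np.vstack([cv2.resize(b,(640,300)),cv2.resize(a,(375,300)).repeat(1,1) if 0 else cv2.copyMakeBorder(cv2.resize(a,(375,300)),0,0,0,265,0)]))
E
```

```text
time: 7.4
eef_pos: [0.5395, -0.1165, 0.0234]
orientation: [0.772, -0.636, -0.001, 0.0]
force: [-3.8, 0.7, 3.8]
grip_width: 0.549
time: 8.4
eef_pos: [0.5478, -0.1153, 0.0238]
orientation: [0.772, -0.636, 0.0, -0.0]
force: [-1.4, -0.5, -0.6]
grip_width: 0.553
[-0.05115424 -0.09506782]
```

View pics/c3.png

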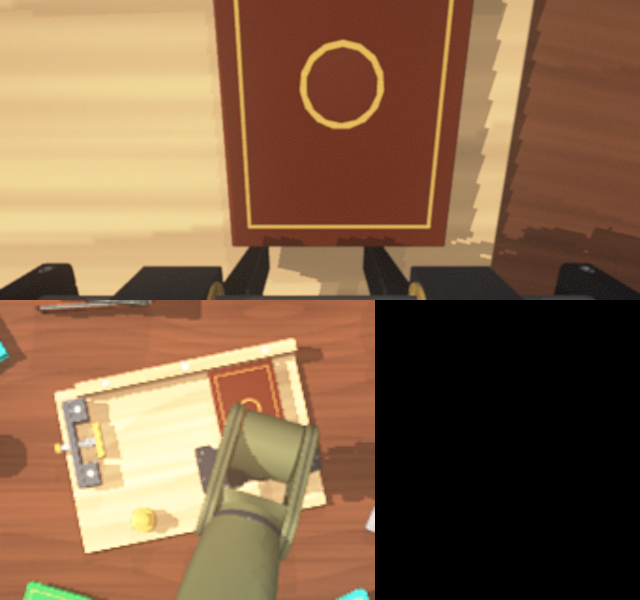

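The wrist view (top) shows the book squared to the fingers, with its end edge flat at row 245. The top view shows it just short of the fence, so I'll push the last few mm.

```bash
python3 -m inch '[{"dx":0.1,"dy":0.02,"dz":0,"wx":0,"wy":0,"wz":0,"grip":0.55},{"dx":0.1,"dy":0.02,"dz":0,"wx":0,"wy":0,"wz":0,"grip":0.55},{"dx":0.1,"dy":0.02,"dz":0,"wx":0,"wy":0,"wz":0,"grip":0.55},{"dx":0.1,"dy":0.02,"dz":0,"wx":0,"wy":0,"wz":0,"grip":0.55},{"dx":0,"dy":0,"dz":0,"wx":0,"wy":0,"wz":0,"grip":0.55},{"dx":0,"dy":0,"dz":0,"wx":0,"wy":0,"wz":0,"grip":0.55},{"dx":0,"dy":0,"dz":0,"wx":0,"wy":0,"wz":0,"grip":0.55},{"dx":0,"dy":0,"dz":0,"wx":0,"wy":0,"wz":0,"grip":0.55}]' &&  python3 -m inch '[{"dx":0.1,"dy":0.02,"dz":0,"wx":0,"wy":0,"wz":0,"grip":0.55},{"dx":0.1,"dy":0.02,"dz":0,"wx":0,"wy":0,"wz":0,"grip":0.55},{"dx":0,"dy":0,"dz":0,"wx":0,"wy":0,"wz":0,"grip":0.55},{"dx":0,"dy":0,"dz":0,"wx":0,"wy":0,"wz":0,"grip":0.55},{"dx":0,"dy":0,"dz":0,"wx":0,"wy":0,"wz":0,"grip":0.55},{"dx":0,"dy":0,"dz":0,"wx":0,"wy":0,"wz":0,"grip":0.55},{"dx":0,"dy":0,"dz":0,"wx":0,"wy":0,"wz":0,"grip":0.55},{"dx":0,"dy":0,"dz":0,"wx":0,"wy":0,"wz":0,"grip":0.55}]'
```

```text
time: 9.5
eef_pos: [0.5508, -0.1146, 0.0238]
orientation: [0.772, -0.636, -0.001, 0.001]
force: [-7.0, -1.5, 4.8]
grip_width: 0.55
time: 10.5
eef_pos: [0.5508, -0.1146, 0.0238]
orientation: [0.772, -0.636, -0.003, 0.003]
force: [-13.2, -2.5, 10.3]
grip_width: 0.55
```

```bash
python3 -m inch '[{"dx":-1.2,"dy":-0.23,"dz":0,"wx":0,"wy":0,"wz":0,"grip":0.55},{"dx":-1.2,"dy":-0.23,"dz":0,"wx":0,"wy":0,"wz":0,"grip":0.55},{"dx":-1.2,"dy":-0.23,"dz":0,"wx":0,"wy":0,"wz":0,"grip":0.55},{"dx":0,"dy":0,"dz":2,"wx":0,"wy":0,"wz":0,"grip":0.55},{"dx":0,"dy":0,"dz":2,"wx":0,"wy":0,"wz":0,"grip":0.55},{"dx":0,"dy":0,"dz":2,"wx":0,"wy":0,"wz":0,"grip":0.8},{"dx":0,"dy":0,"dz":2,"wx":0,"wy":0,"wz":0.1,"grip":0.8},{"dx":0,"dy":0,"dz":2,"wx":0,"wy":0,"wz":0.1,"grip":0.8}]' && python3 -m inch '[{"dx":1.6,"dy":-0.8,"dz":0,"wx":0,"wy":0,"wz":0.17,"grip":0.8},{"dx":1.6,"dy":-0.8,"dz":0,"wx":0,"wy":0,"wz":0.17,"grip":0.8},{"dx":1.6,"dy":-0.8,"dz":0,"wx":0,"wy":0,"wz":0.17,"grip":0.8},{"dx":1.6,"dy":-0.8,"dz":0,"wx":0,"wy":0,"wz":0.17,"grip":0.8},{"dx":1.6,"dy":-0.8,"dz":0,"wx":0,"wy":0,"wz":0.17,"grip":0.8},{"dx":1.6,"dy":-0.8,"dz":0,"wx":0,"wy":0,"wz":0.17,"grip":0.8},{"dx":1.6,"dy":-0.8,"dz":0,"wx":0,"wy":0,"wz":0.17,"grip":0.8},{"dx":1.6,"dy":-0.8,"dz":0,"wx":0,"wy":0,"wz":0.17,"grip":0.8}]'
python3 - <<'E'
from h import *
s=bot.get_state();o=np.array([.5798,-.0122]);a=.1925
q=s["orientation"];print(s["eef_pos"],jig(s["eef_pos"],o,a),"yaw",2*np.arctan2(q[1],q[0]))
p,d=bot.capture("wrist");cv2.imwrite("pics/w4.png",p);np.savez("w4s.npz",p=s["eef_pos"],q=q)
E
```

```text
time: 11.5
eef_pos: [0.5172, -0.1209, 0.1243]
orientation: [0.832, -0.555, 0.0, -0.0]
force: [0.3, 0.3, -0.7]
grip_width: 0.781
time: 12.5
eef_pos: [0.6457, -0.1852, 0.1235]
orientation: [0.996, 0.093, 0.0, -0.0]
force: [-0.8, -0.5, 0.4]
grip_width: 0.803
[ 0.64571029 -0.18520765  0.12353899] [ 0.0315942  -0.18242155] yaw 0.1865358487292545
```

View pics/w4.png

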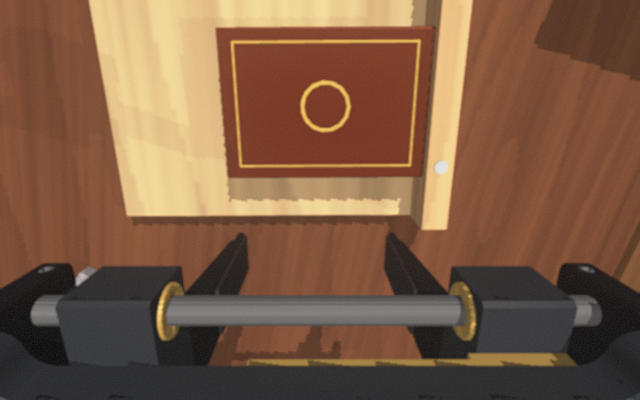

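Run:
```python
from h import *
np.set_printoptions(precision=4,suppress=True)
s=np.load("w4s.npz");o=np.array([.5798,-.0122]);a=.1925
for u,v,z in [(217,28,.043),(433,27,.043),(421,177,.043),(228,177,.043),(128,217,.015),(422,217,.015),(424,230,.05),(440,0,.05)]:print(jig(wray(s["p"],s["q"],u,v,z),o,a))
```

```text
[-0.0334 -0.0546]
[ 0.1122 -0.0547]
[ 0.1128 -0.1581]
[-0.0342 -0.1573]
[-0.1324 -0.1989]
[ 0.1257 -0.2004]
[ 0.1164 -0.1986]
[ 0.113  -0.0404]
```

```bash
python3 -m inch '[{"dx":0.3,"dy":0,"dz":-2,"wx":0,"wy":0,"wz":0.006,"grip":0.8},{"dx":0.2,"dy":0,"dz":-2,"wx":0,"wy":0,"wz":0,"grip":0.8},{"dx":0,"dy":0,"dz":-2,"wx":0,"wy":0,"wz":0,"grip":0.8},{"dx":0,"dy":0,"dz":-2,"wx":0,"wy":0,"wz":0,"grip":0.8},{"dx":0,"dy":0,"dz":-1,"wx":0,"wy":0,"wz":0,"grip":0.8},{"dx":0,"dy":0,"dz":-1,"wx":0,"wy":0,"wz":0,"grip":0.8},{"dx":0,"dy":0,"dz":0,"wx":0,"wy":0,"wz":0,"grip":0.8},{"dx":0,"dy":0,"dz":0,"wx":0,"wy":0,"wz":0,"grip":0.8}]' && python3 -m inch '[{"dx":-0.1,"dy":0.5,"dz":0,"wx":0,"wy":0,"wz":0,"grip":0.8},{"dx":-0.1,"dy":0.5,"dz":0,"wx":0,"wy":0,"wz":0,"grip":0.8},{"dx":-0.1,"dy":0.5,"dz":0,"wx":0,"wy":0,"wz":0,"grip":0.8},{"dx":-0.1,"dy":0.5,"dz":0,"wx":0,"wy":0,"wz":0,"grip":0.8},{"dx":-0.2,"dy":1.0,"dz":0,"wx":0,"wy":0,"wz":0,"grip":0.8},{"dx":-0.2,"dy":1.0,"dz":0,"wx":0,"wy":0,"wz":0,"grip":0.8},{"dx":-0.2,"dy":1.0,"dz":0,"wx":0,"wy":0,"wz":0,"grip":0.8},{"dx":-0.2,"dy":1.0,"dz":0,"wx":0,"wy":0,"wz":0,"grip":0.8}]'
python3 - <<'E'
from h import *
s=bot.get_state();q=s["orientation"];print(s["eef_pos"],jig(s["eef_pos"],np.array([.5798,-.0122]),.1925),2*np.arctan2(q[1],q[0]))
E
```

```text
time: 13.55
eef_pos: [0.6512, -0.1852, 0.0245]
orientation: [0.996, 0.093, 0.001, 0.0]
force: [-1.3, -0.4, 0.0]
grip_width: 0.798
time: 14.55
eef_pos: [0.6386, -0.1249, 0.0241]
orientation: [0.996, 0.093, 0.0, 0.001]
force: [-1.0, -5.3, 1.7]
grip_width: 0.804
[ 0.63861563 -0.12493324  0.02408961] [ 0.03616188 -0.12190316] 0.18715141465051338
```

```bash
python3 -m inch '[{"dx":-0.25,"dy":1.3,"dz":0,"wx":0,"wy":0,"wz":0.005,"grip":0.8},{"dx":-0.25,"dy":1.3,"dz":0,"wx":0,"wy":0,"wz":0,"grip":0.8},{"dx":-0.25,"dy":1.3,"dz":0,"wx":0,"wy":0,"wz":0,"grip":0.8},{"dx":-0.25,"dy":1.3,"dz":0,"wx":0,"wy":0,"wz":0,"grip":0.8},{"dx":-0.25,"dy":1.3,"dz":0,"wx":0,"wy":0,"wz":0,"grip":0.8},{"dx":-0.25,"dy":1.3,"dz":0,"wx":0,"wy":0,"wz":0,"grip":0.8},{"dx":-0.25,"dy":1.3,"dz":0,"wx":0,"wy":0,"wz":0,"grip":0.8},{"dx":-0.25,"dy":1.3,"dz":0,"wx":0,"wy":0,"wz":0,"grip":0.8}]' && python3 -m inch '[{"dx":-0.2,"dy":1,"dz":0,"wx":0,"wy":0,"wz":0,"grip":0.8},{"dx":-0.15,"dy":0.8,"dz":0,"wx":0,"wy":0,"wz":0,"grip":0.8},{"dx":-0.1,"dy":0.5,"dz":0,"wx":0,"wy":0,"wz":0,"grip":0.8},{"dx":-0.1,"dy":0.5,"dz":0,"wx":0,"wy":0,"wz":0,"grip":0.8},{"dx":0,"dy":0.2,"dz":0,"wx":0,"wy":0,"wz":0,"grip":0.8},{"dx":0,"dy":0,"dz":0,"wx":0,"wy":0,"wz":0,"grip":0.8},{"dx":0,"dy":0,"dz":0,"wx":0,"wy":0,"wz":0,"grip":0.8},{"dx":0,"dy":0,"dz":0,"wx":0,"wy":0,"wz":0,"grip":0.8}]'
python3 - <<'E'
from h import *
s=bot.get_state();q=s["orientation"];print(s["eef_pos"],jig(s["eef_pos"],np.array([.5798,-.0122]),.1925),2*np.arctan2(q[1],q[0]))
p,d=bot.capture("wrist");cv2.imwrite("pics/w5.png",p[:260])
E
```

```text
time: 15.55
eef_pos: [0.6186, -0.0203, 0.024]
orientation: [0.995, 0.096, 0.0, 0.0]
force: [0.5, -5.1, 3.7]
grip_width: 0.802
time: 16.55
eef_pos: [0.6128, 0.0093, 0.0234]
orientation: [0.995, 0.096, -0.0, -0.0]
force: [0.8, -3.0, 2.7]
grip_width: 0.797
[0.61280733 0.00930956 0.02338687] [0.03651272 0.01479751] 0.19208861024004953
```

View pics/w5.png

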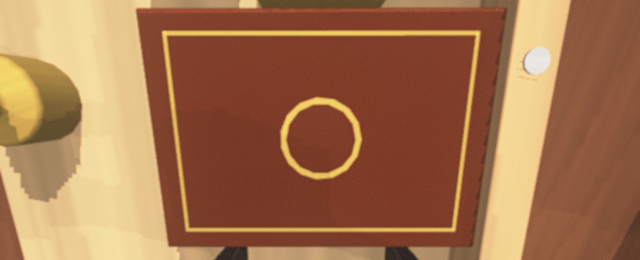

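```bash
python3 - <<'E'
from h import *
np.set_printoptions(precision=4,suppress=True)
s=bot.get_state();o=np.array([.5798,-.0122]);a=.1925
for u,v,z in [(137,10,.043),(505,10,.043),(474,245,.043),(169,245,.043),(515,10,.05),(482,245,.05)]:print(jig(wray(s["eef_pos"],s["orientation"],u,v,z),o,a))
E
python3 -m inch '[{"dx":-0.02,"dy":0.1,"dz":0,"wx":0,"wy":0,"wz":0,"grip":0.8},{"dx":-0.02,"dy":0.1,"dz":0,"wx":0,"wy":0,"wz":0,"grip":0.8},{"dx":-0.02,"dy":0.1,"dz":0,"wx":0,"wy":0,"wz":0,"grip":0.8},{"dx":-0.02,"dy":0.1,"dz":0,"wx":0,"wy":0,"wz":0,"grip":0.8},{"dx":0,"dy":0,"dz":0,"wx":0,"wy":0,"wz":0,"grip":0.8},{"dx":0,"dy":0,"dz":0,"wx":0,"wy":0,"wz":0,"grip":0.8},{"dx":0,"dy":0,"dz":0,"wx":0,"wy":0,"wz":0,"grip":0.8},{"dx":0,"dy":0,"dz":0,"wx":0,"wy":0,"wz":0,"grip":0.8}]'
```

```text
[-0.0337  0.13  ]
[0.1128 0.13  ]
[0.1141 0.0284]
[-0.0336  0.0284]
[0.113  0.1284]
[0.1142 0.0315]
time: 17.6
eef_pos: [0.6119, 0.0133, 0.0234]
orientation: [0.995, 0.096, -0.0, -0.0]
force: [0.1, -1.6, 0.1]
grip_width: 0.801
```

The book lies within about 1 mm of the fence and square, so I'll press on into the pad.

```bash
python3 -m inch '[{"dx":-0.02,"dy":0.1,"dz":0,"wx":0,"wy":0,"wz":0,"grip":0.8},{"dx":-0.02,"dy":0.1,"dz":0,"wx":0,"wy":0,"wz":0,"grip":0.8},{"dx":-0.02,"dy":0.1,"dz":0,"wx":0,"wy":0,"wz":0,"grip":0.8},{"dx":-0.02,"dy":0.1,"dz":0,"wx":0,"wy":0,"wz":0,"grip":0.8},{"dx":-0.02,"dy":0.1,"dz":0,"wx":0,"wy":0,"wz":0,"grip":0.8},{"dx":-0.02,"dy":0.1,"dz":0,"wx":0,"wy":0,"wz":0,"grip":0.8},{"dx":0,"dy":0,"dz":0,"wx":0,"wy":0,"wz":0,"grip":0.8},{"dx":0,"dy":0,"dz":0,"wx":0,"wy":0,"wz":0,"grip":0.8}]'; python3 -m inch '[{"dx":-0.02,"dy":0.1,"dz":0,"wx":0,"wy":0,"wz":0,"grip":0.8},{"dx":-0.02,"dy":0.1,"dz":0,"wx":0,"wy":0,"wz":0,"grip":0.8},{"dx":-0.02,"dy":0.1,"dz":0,"wx":0,"wy":0,"wz":0,"grip":0.8},{"dx":-0.02,"dy":0.1,"dz":0,"wx":0,"wy":0,"wz":0,"grip":0.8},{"dx":-0.02,"dy":0.1,"dz":0,"wx":0,"wy":0,"wz":0,"grip":0.8},{"dx":-0.02,"dy":0.1,"dz":0,"wx":0,"wy":0,"wz":0,"grip":0.8},{"dx":0,"dy":0,"dz":0,"wx":0,"wy":0,"wz":0,"grip":0.8},{"dx":0,"dy":0,"dz":0,"wx":0,"wy":0,"wz":0,"grip":0.8}]';python3 -m inch '[{"dx":-0.02,"dy":0.1,"dz":0,"wx":0,"wy":0,"wz":0,"grip":0.8},{"dx":-0.02,"dy":0.1,"dz":0,"wx":0,"wy":0,"wz":0,"grip":0.8},{"dx":-0.02,"dy":0.1,"dz":0,"wx":0,"wy":0,"wz":0,"grip":0.8},{"dx":0,"dy":0,"dz":0,"wx":0,"wy":0,"wz":0,"grip":0.8},{"dx":0,"dy":0,"dz":0,"wx":0,"wy":0,"wz":0,"grip":0.8},{"dx":0,"dy":0,"dz":0,"wx":0,"wy":0,"wz":0,"grip":0.8},{"dx":0,"dy":0,"dz":0,"wx":0,"wy":0,"wz":0,"grip":0.8},{"dx":0,"dy":0,"dz":0,"wx":0,"wy":0,"wz":0,"grip":0.8}]'
```

```text
time: 18.6
eef_pos: [0.611, 0.0184, 0.0234]
orientation: [0.995, 0.096, -0.0, 0.001]
force: [0.1, -5.6, -2.2]
grip_width: 0.8
time: 19.6
eef_pos: [0.6099, 0.0239, 0.0234]
orientation: [0.995, 0.096, 0.0, 0.001]
force: [0.9, -6.8, -0.7]
grip_width: 0.798
time: 20.6
eef_pos: [0.6095, 0.0267, 0.0235]
orientation: [0.995, 0.096, 0.0, 0.001]
force: [1.6, -7.0, -1.2]
grip_width: 0.8
```

```bash
python3 -m inch '[{"dx":-0.02,"dy":0.1,"dz":0,"wx":0,"wy":0,"wz":0,"grip":0.8},{"dx":-0.02,"dy":0.1,"dz":0,"wx":0,"wy":0,"wz":0,"grip":0.8},{"dx":0,"dy":0,"dz":0,"wx":0,"wy":0,"wz":0,"grip":0.8},{"dx":0,"dy":0,"dz":0,"wx":0,"wy":0,"wz":0,"grip":0.8},{"dx":0,"dy":0,"dz":0,"wx":0,"wy":0,"wz":0,"grip":0.8},{"dx":0,"dy":0,"dz":0,"wx":0,"wy":0,"wz":0,"grip":0.8},{"dx":0,"dy":0,"dz":0,"wx":0,"wy":0,"wz":0,"grip":0.8},{"dx":0,"dy":0,"dz":0,"wx":0,"wy":0,"wz":0,"grip":0.8}]';python3 -m inch '[{"dx":-0.02,"dy":0.1,"dz":0,"wx":0,"wy":0,"wz":0,"grip":0.8},{"dx":-0.02,"dy":0.1,"dz":0,"wx":0,"wy":0,"wz":0,"grip":0.8},{"dx":0,"dy":0,"dz":0,"wx":0,"wy":0,"wz":0,"grip":0.8},{"dx":0,"dy":0,"dz":0,"wx":0,"wy":0,"wz":0,"grip":0.8},{"dx":0,"dy":0,"dz":0,"wx":0,"wy":0,"wz":0,"grip":0.8},{"dx":0,"dy":0,"dz":0,"wx":0,"wy":0,"wz":0,"grip":0.8},{"dx":0,"dy":0,"dz":0,"wx":0,"wy":0,"wz":0,"grip":0.8},{"dx":0,"dy":0,"dz":0,"wx":0,"wy":0,"wz":0,"grip":0.8}]'
```

```text
time: 21.6
eef_pos: [0.6091, 0.0281, 0.0235]
orientation: [0.995, 0.096, 0.0, 0.002]
force: [2.1, -9.4, -1.3]
grip_width: 0.8
time: 22.6
eef_pos: [0.6091, 0.0282, 0.0236]
orientation: [0.995, 0.096, 0.0, 0.003]
force: [2.6, -14.4, -2.5]
grip_width: 0.8
```

The stop is reached: the position is fixed while the force rises. I'll add 1 mm and check with a picture.

```bash
python3 -m inch '[{"dx":-0.02,"dy":0.1,"dz":0,"wx":0,"wy":0,"wz":0,"grip":0.8},{"dx":0,"dy":0,"dz":0,"wx":0,"wy":0,"wz":0,"grip":0.8},{"dx":0,"dy":0,"dz":0,"wx":0,"wy":0,"wz":0,"grip":0.8},{"dx":0,"dy":0,"dz":0,"wx":0,"wy":0,"wz":0,"grip":0.8},{"dx":0,"dy":0,"dz":0,"wx":0,"wy":0,"wz":0,"grip":0.8},{"dx":0,"dy":0,"dz":0,"wx":0,"wy":0,"wz":0,"grip":0.8},{"dx":0,"dy":0,"dz":0,"wx":0,"wy":0,"wz":0,"grip":0.8},{"dx":0,"dy":0,"dz":0,"wx":0,"wy":0,"wz":0,"grip":0.8}]'
python3 - <<'E'
from h import *
p,d=bot.capture("wrist");q,d=bot.capture("side")
q=cv2.resize(q[150:290,215:365],None,fx=2,fy=2,interpolation=cv2.INTER_CUBIC)
cv2.imwrite("pics/c6.png",np.vstack([p[:260],cv2.copyMakeBorder(q,0,0,0,640-q.shape[1],0)]))
E
```

```text
time: 23.6
eef_pos: [0.6091, 0.0282, 0.0237]
orientation: [0.995, 0.096, 0.0, 0.004]
force: [3.2, -18.3, -1.9]
grip_width: 0.8
```

View pics/c6.png

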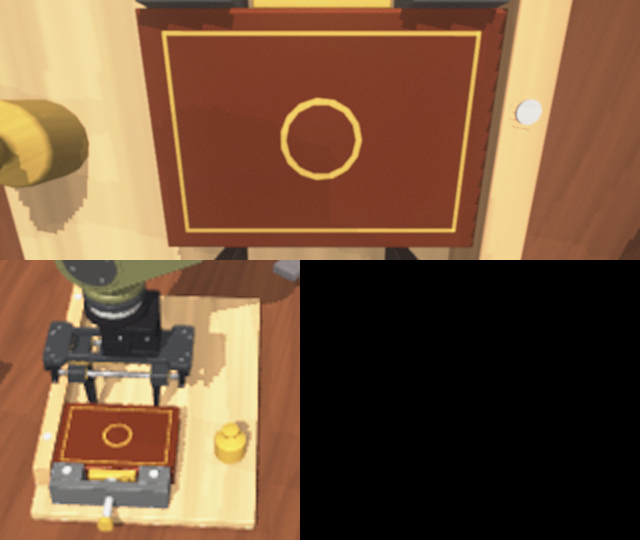

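The pad is flush between the blocks (row ~5 in the wrist view), the spine lies on both, the book is square against the fence, and the weight is untouched. Next is a 4 s hold.

```bash
H='still'; python3 -m inch '[{"dx":0,"dy":0,"dz":0,"wx":0,"wy":0,"wz":0,"grip":0.8},{"dx":0,"dy":0,"dz":0,"wx":0,"wy":0,"wz":0,"grip":0.8},{"dx":0,"dy":0,"dz":0,"wx":0,"wy":0,"wz":0,"grip":0.8},{"dx":0,"dy":0,"dz":0,"wx":0,"wy":0,"wz":0,"grip":0.8},{"dx":0,"dy":0,"dz":0,"wx":0,"wy":0,"wz":0,"grip":0.8},{"dx":0,"dy":0,"dz":0,"wx":0,"wy":0,"wz":0,"grip":0.8},{"dx":0,"dy":0,"dz":0,"wx":0,"wy":0,"wz":0,"grip":0.8},{"dx":0,"dy":0,"dz":0,"wx":0,"wy":0,"wz":0,"grip":0.8}]'
python3 -m inch '[{"dx":0,"dy":0,"dz":0,"wx":0,"wy":0,"wz":0,"grip":0.8},{"dx":0,"dy":0,"dz":0,"wx":0,"wy":0,"wz":0,"grip":0.8},{"dx":0,"dy":0,"dz":0,"wx":0,"wy":0,"wz":0,"grip":0.8},{"dx":0,"dy":0,"dz":0,"wx":0,"wy":0,"wz":0,"grip":0.8},{"dx":0,"dy":0,"dz":0,"wx":0,"wy":0,"wz":0,"grip":0.8},{"dx":0,"dy":0,"dz":0,"wx":0,"wy":0,"wz":0,"grip":0.8},{"dx":0,"dy":0,"dz":0,"wx":0,"wy":0,"wz":0,"grip":0.8},{"dx":0,"dy":0,"dz":0,"wx":0,"wy":0,"wz":0,"grip":0.8}]'
python3 -m inch '[{"dx":0,"dy":0,"dz":0,"wx":0,"wy":0,"wz":0,"grip":0.8},{"dx":0,"dy":0,"dz":0,"wx":0,"wy":0,"wz":0,"grip":0.8},{"dx":0,"dy":0,"dz":0,"wx":0,"wy":0,"wz":0,"grip":0.8},{"dx":0,"dy":0,"dz":0,"wx":0,"wy":0,"wz":0,"grip":0.8},{"dx":0,"dy":0,"dz":0,"wx":0,"wy":0,"wz":0,"grip":0.8},{"dx":0,"dy":0,"dz":0,"wx":0,"wy":0,"wz":0,"grip":0.8},{"dx":0,"dy":0,"dz":0,"wx":0,"wy":0,"wz":0,"grip":0.8},{"dx":0,"dy":0,"dz":0,"wx":0,"wy":0,"wz":0,"grip":0.8}]'
python3 -m inch '[{"dx":0,"dy":0,"dz":0,"wx":0,"wy":0,"wz":0,"grip":0.8},{"dx":0,"dy":0,"dz":0,"wx":0,"wy":0,"wz":0,"grip":0.8},{"dx":0,"dy":0,"dz":0,"wx":0,"wy":0,"wz":0,"grip":0.8},{"dx":0,"dy":0,"dz":0,"wx":0,"wy":0,"wz":0,"grip":0.8},{"dx":0,"dy":0,"dz":0,"wx":0,"wy":0,"wz":0,"grip":0.8},{"dx":0,"dy":0,"dz":0,"wx":0,"wy":0,"wz":0,"grip":0.8},{"dx":0,"dy":0,"dz":0,"wx":0,"wy":0,"wz":0,"grip":0.8},{"dx":0,"dy":0,"dz":0,"wx":0,"wy":0,"wz":0,"grip":0.8}]'
python3 -m inch '[{"dx":0.04,"dy":-0.2,"dz":0,"wx":0,"wy":0,"wz":0,"grip":0.8},{"dx":0.04,"dy":-0.2,"dz":0,"wx":0,"wy":0,"wz":0,"grip":0.8},{"dx":0.04,"dy":-0.2,"dz":0,"wx":0,"wy":0,"wz":0,"grip":0.8},{"dx":0.04,"dy":-0.2,"dz":0,"wx":0,"wy":0,"wz":0,"grip":0.8},{"dx":0.04,"dy":-0.2,"dz":0,"wx":0,"wy":0,"wz":0,"grip":0.8},{"dx":0.04,"dy":-0.2,"dz":0,"wx":0,"wy":0,"wz":0,"grip":0.8},{"dx":0.04,"dy":-0.2,"dz":0,"wx":0,"wy":0,"wz":0,"grip":0.8},{"dx":0.04,"dy":-0.2,"dz":0,"wx":0,"wy":0,"wz":0,"grip":0.8}]'
python3 -m inch '[{"dx":0.04,"dy":-0.2,"dz":0,"wx":0,"wy":0,"wz":0,"grip":0.8},{"dx":0.04,"dy":-0.2,"dz":0,"wx":0,"wy":0,"wz":0,"grip":0.8},{"dx":0.1,"dy":-0.5,"dz":0,"wx":0,"wy":0,"wz":0,"grip":0.8},{"dx":0.2,"dy":-1,"dz":0,"wx":0,"wy":0,"wz":0,"grip":0.8},{"dx":0.2,"dy":-1,"dz":0,"wx":0,"wy":0,"wz":0,"grip":0.8},{"dx":0.2,"dy":-1,"dz":0,"wx":0,"wy":0,"wz":0,"grip":0.8},{"dx":0,"dy":0,"dz":2,"wx":0,"wy":0,"wz":0,"grip":0.8},{"dx":0,"dy":0,"dz":2,"wx":0,"wy":0,"wz":0,"grip":0.8}]'
python3 -m inch '[{"dx":0,"dy":0,"dz":2,"wx":0,"wy":0,"wz":0,"grip":0.8},{"dx":0,"dy":0,"dz":3,"wx":0,"wy":0,"wz":0,"grip":0.8},{"dx":0,"dy":0,"dz":3,"wx":0,"wy":0,"wz":0,"grip":0.8},{"dx":0,"dy":0,"dz":3,"wx":0,"wy":0,"wz":0,"grip":0.8},{"dx":0,"dy":0,"dz":3,"wx":0,"wy":0,"wz":0,"grip":0.8},{"dx":0,"dy":0,"dz":0,"wx":0,"wy":0,"wz":0,"grip":0.8},{"dx":0,"dy":0,"dz":0,"wx":0,"wy":0,"wz":0,"grip":0.8},{"dx":0,"dy":0,"dz":0,"wx":0,"wy":0,"wz":0,"grip":0.8}]'
python3 - <<'E'
from h import *
s=bot.get_state();p,d=bot.capture("wrist");cv2.imwrite("pics/w7.png",p);np.savez("w7s.npz",p=s["eef_pos"],q=s["orientation"])
E
```

```text
time: 24.7
eef_pos: [0.6091, 0.0282, 0.0237]
orientation: [0.995, 0.096, 0.0, 0.004]
force: [3.9, -18.4, -2.4]
grip_width: 0.799
time: 25.7
eef_pos: [0.6091, 0.0282, 0.0237]
orientation: [0.995, 0.096, 0.0, 0.004]
force: [2.7, -19.1, -2.5]
grip_width: 0.798
time: 26.7
eef_pos: [0.6091, 0.0282, 0.0237]
orientation: [0.995, 0.096, 0.0, 0.004]
force: [3.2, -18.1, -1.8]
grip_width: 0.798
time: 27.7
eef_pos: [0.6092, 0.0282, 0.0237]
orientation: [0.995, 0.096, 0.001, 0.004]
force: [2.1, -18.5, -1.9]
grip_width: 0.804
time: 28.7
eef_pos: [0.6112, 0.0172, 0.0234]
orientation: [0.995, 0.096, -0.0, -0.0]
force: [-0.3, -2.8, -2.1]
grip_width: 0.802
time: 29.7
eef_pos: [0.6196, -0.022, 0.0654]
orientation: [0.995, 0.096, 0.0, -0.0]
force: [0.1, 0.9, 0.3]
grip_width: 0.802
time: 30.7
eef_pos: [0.6182, -0.0217, 0.2017]
orientation: [0.995, 0.096, -0.002, -0.0]
force: [0.4, 0.5, 0.5]
grip_width: 0.802
```

View pics/w7.png

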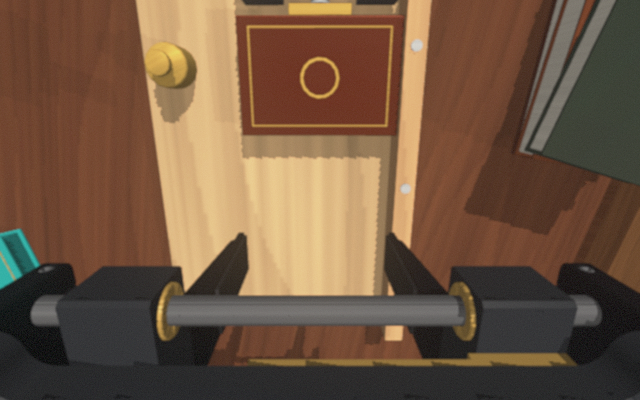

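The book lies flat and square along the fence, corners (237,17),(404,16),(397,134),(240,134), with the pad sprung out and the weight at (165,65). One numeric check, then I'll hand in.

Run:
```python
from h import *
np.set_printoptions(precision=4,suppress=True)
s=np.load("w7s.npz");o=np.array([.5798,-.0122]);a=.1925
for u,v in [(237,17),(404,16),(397,134),(240,134)]:print(jig(wray(s["p"],s["q"],u,v,.043),o,a))
print(bot.get_state()["time"]);bot.job_done()
```

```text
[-0.033   0.1344]
[0.1137 0.1351]
[0.1146 0.0331]
[-0.0369  0.033 ]
30.75
the job is handed in; nothing more can be done
```

I slid the book against the fence, then along it into the end stop with both fingers on its fore edge. The pad went in flush, and I held the book pressed at about 18 N for over 4 s with no movement.

I then backed off slowly and raised the arm clear. The job was handed in at 30.75 s of the 64 s allowed.

- **Final position:** in the last wrist picture the book lies flat, with its end edge within about 1–2 mm of the fence. It is square to within about 1°, which is as well as I could read the picture.
- **Spring-back:** the pad spring pushed the book back when I let go, so its spine now sits about 15 mm in front of the stop faces.
- **Weight:** it looked undisturbed in the last picture.
- **Not re-measured:** I did not measure the weight or the other things on the table again after the job, though the arm stayed clear of them.
- **Calibration mismatch:** the fence face measured 2–3 mm nearer than the given 115 mm, so for the final contacts I relied on the force readings.

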